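Sweep the ball tub with the magnetic baton and present it over the scrap tin

ROBOT

A 6-joint arm with a two-finger parallel gripper is mounted at the origin on the work surface. World frame = base frame: x ahead of the robot, y to its left, z up, the work surface at z = 0. Lengths are in m, angles in rad, forces in N, time in s.
With the tool pointing down it reaches from about 0.25 to 0.725 m from the base axis. Payload 4 kg.
Tool frame: the origin (TCP) lies on the centre line of the jaws, within the pads' length; the fingertips stand 11 mm ahead of it and the grasp point (between the pads) lies 8 mm behind it (bot.nose_length is the distance from the TCP to the fingertips, in m); z points along the fingers, y is the direction in which the jaws open and shut (so a half turn about z gives the same grasp; the last joint's range is limited). The gripper opens to 85 mm and grips with 20 to 120 N. Pads are 22 mm wide; open, the fingers measure 114 mm over their backs; the gripper's body (76 mm by 85 mm) begins 54 mm behind the grasp point. The pads swing forward as they close: fully open they stand 13 mm farther back than shut.
Start: joints at [1.302, 0.241, 0.005, 1.335, 0, 1.571], TCP at [0.133, 0.482, 0.242] pointing down, gripper open.
Joint ranges: [-2.72, 2.72], [-1.05, 1.87], [-1.09, 1.28], [-1.99, 2.15], [-1.42, 1.44], [-3.14, 3.14]. Speed limits (rad/s): [2.79, 2.79, 3.14, 3.14, 3.14, 3.14].

INTERFACE

Orientations are given as a unit quaternion [x, y, z, w].
In Python, from workcell import bot gives the robot as it stands.
- The arm moves only by the tool play_rows, never from a script. Its argument "plan" is one flat list of numbers, 6 for each row, row after row: the shift along the tool's x, y, z in mm, then the turn, a rotation vector about the tool's x, y, z in rad. A call has 1 to 20 rows; each row shifts and turns the commanded pose from where the row before left it, along the tool's axes as they then stand; what a row does not reach is not made up. A row lasts 1/8 s, in which the tool goes at most 62.5 mm and 10.7 degrees, less where a joint would pass 70% of its speed; a pose out of reach is approached as far as the arm can. A call with a gripper value outside its range is refused whole. "hand" is the opening in per cent of the stroke, from 0 (shut) to 100 (fully open), set as the call begins (left out, the last holds). The fingers move at their own pace and stop on an object; the grip force is fixed at half the most. Time passes only in rows, so rows that do not move let the fingers close. It gives the time, the measured TCP pose, the force and the opening at its end, in the units of the state.
- bot.get_obs(): the state, without advancing time (a new reading comes with each control period).
- bot.camera(name): name is "scene" or "top"; returns a dict with "frame" (400x640x3 uint8, blue, green, red), "range_z" (400x640 float32, m along the optical axis (not along the pixel's ray), 0 where there is no reading), "K" (3x3 intrinsics, pixels), "cam_to_world" (4x4, takes a point from camera to world coordinates). Camera axes: x right, y down, z forward; pixel columns grow to the right and rows downward; lengths in m; the calibration is good to about 2 mm. A picture is of the moment at which its call begins.
- bot.job_done(): hands the job in, once; it reports no verdict.
Trained networks look in the newest picture that a camera, given by its name, has taken for a name from the list of things; names that differ only in an ending like _2 or _b are one class to them, and where a whole thing is asked for, a point or a joint stands for the part that bears it (a point fixed in the world has none). Each returns a list of dicts, best first, with "p" (0 to 1); they miss things now and then, are a little off and sometimes report something else, mostly with a low value. They report only what shows in the picture. A call takes as long as a camera call. They do not tell look-alikes from the thing itself.
- bot.outline_of(query, camera): "mask" (400x640 bool, what is visible of it) and "point" ([row, column] in pixels, amid what is visible of it).
The state is a dict: "clock": time; "joint_pos": joint angles; "joint_vel": joint speeds; "tau": joint torques, N m; "eef_pos": TCP position; "tool_rot": TCP orientation; "ft_force": force on the tool from outside, world axes, zero at the start; "ft_torque": the same for the moment, N m; "grip_width": finger opening in m.
Only numpy, scipy, OpenCV 4.12 (cv2) and the standard library are available. Lean on these libraries where they do the work, as an engineer would, in place of code of your own. Each camera call takes 0.05 s, during which the arm holds its last target.

TASK

Draw the magnetic baton out of its stand and stir it round among the nylon balls, down near the floor of the steel tub, until every ball has been shifted from its place, so that it catches any stray steel chips; do not push the tub away or knock balls out. Then carry the baton over the parts bins to the red scrap tin and finish while still holding it there, upright and still, its tip centred about 15 mm above the tin's mouth, ready for a colleague to pull the release knob. Touch neither the tin nor the bins, and leave the scoop and the T-bolt where they lie.

Things in the scene. Friction and masses are not known exactly. Their poses are not given: they have to be found in the camera images.
- baton_grip (a point): Middle of the black round grip, 25 mm in diameter and 56 mm long, of the upright magnetic baton in the dark wooden stand; take it here, fingers pointing down on either side, at any yaw. On the baton's axis, 148 mm above its tip; the grip ends 26 mm above this point and the red release knob on top 42 mm above it. z runs along the baton, up to the knob
- baton_tip (a point): Centre of the flat bottom end of the baton, 20 mm in diameter (with a 2 mm bevel); z runs up the baton to the knob
- baton: The whole magnetic baton, a straight round stick 190 mm long: steel tube 20 mm in diameter for the lowest 114 mm, aluminium collar 27 mm, black grip 25 mm, small red knob 20 mm. Loose, 0.12 to 0.21 kg; hold it firmly, for the balls push back on its tip with up to 10 N. Its origin is the tip, its z axis runs up to the knob
- stand_mouth (a point): Centre of the hole in the top of the dark wooden stand block (72 x 72 x 50 mm, fixed to the counter). The hole is 42 mm deep and 23 mm wide, the baton stands loosely in it and is drawn straight up. Six hex bits stand 14 mm out of the block's top around the hole
- tub: Round open stainless steel tub, outside diameter 140 mm, height 55 mm, wall 4 mm, flat floor 4 mm thick; loose, thick-walled, 1.0 to 1.5 kg, empty middle and eight balls in a ring. Origin at the centre of its underside, z up
- tin: Narrow red scrap tin with steel chips in the bottom, open at the top: outside diameter 62 mm, inside 56 mm, height 75 mm, loose, 0.15 kg. Origin at the centre of its underside
- tin_mouth (a point): Centre of the open mouth of the red scrap tin, at the height of its rim (75 mm above the counter)
- bins: Row of three green open parts bins with nuts, bolts and washers, fixed to the counter: 258 mm long along its own x, 105 mm along its own y, 90 mm high. It stands between the tub and the tin. Origin at the centre of its underside
- scoop_center (a point): Middle of the yellow plastic scoop, about 185 mm long, 60 mm wide and 34 mm high, lying on the counter in front; loose, not needed
- tbolt_center (a point): Middle of the zinc T-bolt, about 72 mm long, head 32 mm wide, 12 mm high, lying on the counter in front; loose, not needed
- ball0_center (a point): Centre of white nylon ball 1 of 8, 26 mm in diameter, 11 g, smooth and slippery, loose on the floor of the tub
- ball1_center (a point): Centre of white nylon ball 2 of 8, 26 mm in diameter, 11 g, smooth and slippery, loose on the floor of the tub
- ball2_center (a point): Centre of white nylon ball 3 of 8, 26 mm in diameter, 11 g, smooth and slippery, loose on the floor of the tub
- ball3_center (a point): Centre of white nylon ball 4 of 8, 26 mm in diameter, 11 g, smooth and slippery, loose on the floor of the tub
- ball4_center (a point): Centre of white nylon ball 5 of 8, 26 mm in diameter, 11 g, smooth and slippery, loose on the floor of the tub
- ball5_center (a point): Centre of white nylon ball 6 of 8, 26 mm in diameter, 11 g, smooth and slippery, loose on the floor of the tub
- ball6_center (a point): Centre of white nylon ball 7 of 8, 26 mm in diameter, 11 g, smooth and slippery, loose on the floor of the tub
- ball7_center (a point): Centre of white nylon ball 8 of 8, 26 mm in diameter, 11 g, smooth and slippery, loose on the floor of the tub
Things that resemble listed ones, but are neither listed nor needed, are in the scene too. What is shaped like the part that bears ball4_center but blue is not meant.

How it is judged:
On the way, in this order (a step that is already met when the one before it is completed fails the run):
1. the held baton dips among the balls, its tip within 20 mm of the tub's floor (z of baton_tip in the frame of tub below 0.024 m and horizontal distance between baton_tip and tub below 0.066 m and contact force between the fingers and baton above 1 N), for 0.1 s.
2. with the tip still down in the tub, every ball is more than 10 mm from where it started (all of step 1 and distance of each of ball0_center, ball1_center, ball2_center, ball3_center, ball4_center, ball5_center, ball6_center, ball7_center from where it was at the start of the episode above 0.01 m), for 0.05 s.
3. the baton is lifted out of the tub (z of baton_tip in the frame of tub above 0.07 m and contact force between the fingers and baton above 1 N), for 0.1 s.
At the end, for the whole second after the job is handed in: The baton is held in the fingers over the scrap tin, still, upright within 7 degrees, its tip within 10 mm of the middle of the tin's mouth sideways and 5 to 25 mm above its rim, not touching the tin; the tin stands upright and all eight balls are in the tub (horizontal distance between baton_tip and tin_mouth below 0.01 m and z of baton_tip in the frame of tin_mouth between 0.005 and 0.025 m and angle between baton_tip's own z axis and vertical below 0.12 rad and contact force between the fingers and baton above 1 N and contact force between baton and tin below 0.1 N and linear speed of baton below 0.02 m/s and angle between tin's own z axis and vertical below 0.05 rad and z of each of ball0_center, ball1_center, ball2_center, ball3_center, ball4_center, ball5_center, ball6_center, ball7_center in the frame of tub below 0.05 m and horizontal distance between each of ball0_center, ball1_center, ball2_center, ball3_center, ball4_center, ball5_center, ball6_center, ball7_center and tub below 0.066 m); the arm keeps its last pose, push and grip.
It fails at once if a ball is thrown or lifted out of the tub (horizontal distance between any of ball0_center, ball1_center, ball2_center, ball3_center, ball4_center, ball5_center, ball6_center, ball7_center and tub above 0.072 m).
It fails at once if the tub is pushed more than 30 mm from its place or tipped (distance of tub from where it was at the start of the episode above 0.03 m or angle between tub's own z axis and vertical above 0.15 rad).
It fails at once if the scrap tin is touched, or pushed more than 5 mm (contact force between any of the arm, the fingers, baton and tin above 0.5 N or distance of tin from where it was at the start of the episode above 0.005 m).
It fails at once if the parts bins are touched (contact force between any of the arm, the fingers, baton and bins above 0.5 N).
It fails at once if the scoop or the T-bolt is moved more than 10 mm (distance of any of scoop_center, tbolt_center from where it was at the start of the episode above 0.01 m).
It also fails if it takes over 64 s, if anything falls off the work surface, if the arm or the gripper's body presses on something with over 40 N, if the wrist force passes 120 N, or if a joint passes its speed limit or range.

## Working session

There is one attempt and no reset: what is moved stays moved. The work goes in short steps, Python scripts to look and compute and a tool call to move; the robot and the scene stay as the last step left them, time stands still between calls to the robot, and variables do not carry over. Pictures are saved under pics/ and viewed, and the job is handed in when it is done.

Besides the shell and the picture viewer there is one more tool, called after "Call:" by a JSON object that holds its "method" and its "body", one argument or row to a line. play_rows: Moves the arm, as the interface text tells. Its arguments: {"type":"object","properties":{"plan":{"type":"array","items":{"type":"number"}},"hand":{"type":"number"}},"required":["plan"]}

```bash
ls; mkdir -p pics
python3 - <<'E'
from workcell import bot
import cv2,numpy as np
for n in("scene","top"):
    c=bot.camera(n); cv2.imwrite(f"pics/{n}0.png",c["frame"]); print(n,c["K"].tolist(),np.round(c["cam_to_world"],3).tolist())
o=bot.get_obs(); print(o); print(bot.nose_length)
E
```

```text
pics
scene [[368.5969893980772, 0.0, 316.7717840256665], [0.0, 368.5969893980772, 196.4632854071541], [0.0, 0.0, 1.0]] [[0.481, 0.644, -0.594, 0.94], [0.877, -0.361, 0.318, -0.267], [-0.009, -0.674, -0.739, 0.672], [0.0, 0.0, 0.0, 1.0]]
top [[464.89096908006684, 0.0, 316.2543445175228], [0.0, 464.89096908006684, 198.01138734802535], [0.0, 0.0, 1.0]] [[-0.029, -0.998, 0.06, 0.409], [-0.999, 0.031, 0.021, -0.01], [-0.023, -0.06, -0.998, 1.307], [0.0, 0.0, 0.0, 1.0]]
{'clock': 0.1, 'joint_pos': array([1.30197045e+00, 2.41337399e-01, 3.83434638e-03, 1.33521846e+00,
       1.66082555e-05, 1.57083018e+00]), 'joint_vel': array([ 0.00080719, -0.00087477,  0.00219308, -0.00164124, -0.00017938,
       -0.00217222]), 'tau': array([ 1.60578943e-04, -3.73136687e+01,  2.53010094e+01,  1.08460177e-02,
        8.80428701e-06,  4.04560566e-06]), 'eef_pos': array([0.13264533, 0.48149918, 0.24149271]), 'tool_rot': array([ 1.34025286e-01,  9.90977445e-01, -9.52798634e-04, -1.37208607e-04]), 'ft_force': array([-0.39881527, -0.33114637, -0.24392167]), 'ft_torque': array([-0.03005651, -0.04114895, -0.03502045]), 'grip_width': 0.08534118762104519}
0.011
```

View pics/scene0.png

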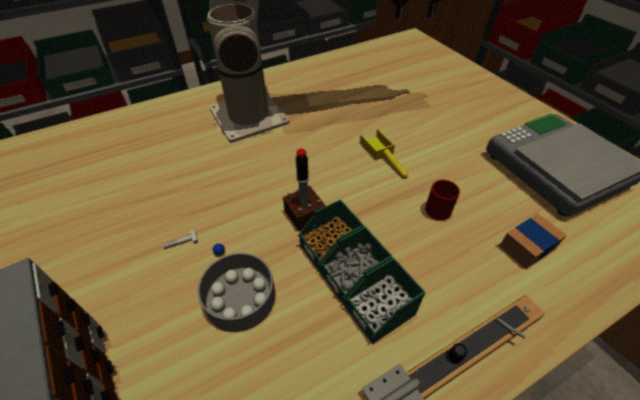

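View pics/top0.png

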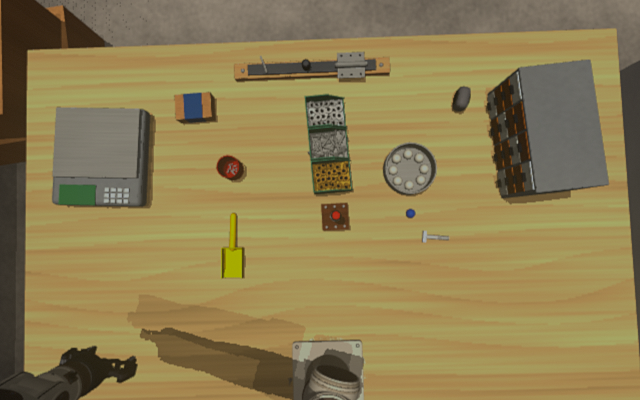

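The scene view shows the baton in its stand at about (302,175), the tub at (237,292), the bins at (360,268) and the tin at (442,199). The top view shows the stand at (336,216), the tub at (409,168), the bins at (329,144) and the tin at (230,168). The blue ball at (410,213) is a decoy. Next I'll measure positions.

```bash
cat > h.py <<'E'
import numpy as np,cv2
from workcell import bot
def cloud(c):
    z=c["range_z"];K=c["K"];v,u=np.mgrid[:400,:640]
    P=np.stack([(u-K[0,2])/K[0,0]*z,(v-K[1,2])/K[1,1]*z,z],-1)
    T=c["cam_to_world"];W=P@T[:3,:3].T+T[:3,3];W[z==0]=np.nan
    return W
def ray(c,u,v,z):
    K=c["K"];T=c["cam_to_world"]
    d=T[:3,:3]@np.array([(u-K[0,2])/K[0,0],(v-K[1,2])/K[1,1],1]);return T[:3,3]+d*(z-T[2,3])/d[2]
def circ(p):
    A=np.c_[2*p,np.ones(len(p))];s=np.linalg.lstsq(A,(p**2).sum(1),rcond=None)[0]
    return s[:2],np.sqrt(s[2]+s[:2]@s[:2])
E
python3 - <<'E'
from h import *
np.set_printoptions(precision=4,suppress=True)
for n in("top","scene"):
    c=bot.camera(n);W=cloud(c)
    print(n,"table z",np.nanmedian(W[280:330,450:550,2] if n=="top" else W[150:200,50:150,2]))
    for q in["baton","stand_mouth","tub","tin","bins","scoop_center","tbolt_center","ball0_center","baton_grip"]:
        for r in bot.outline_of(q,n)[:9]:
            if r["p"]<.3: continue
            m=r["mask"];p=W[m];p=p[~np.isnan(p[:,0])]
            v,u=r["point"]
            if len(p)==0: print(q,"no depth");continue
            hi=np.percentile(p[:,2],98);t=p[p[:,2]>hi-.008]
            b=(t.min(0)+t.max(0))/2
            print(q,round(r["p"],2),"px",int(u),int(v),m.sum(),"med",np.median(p,0),"zmax",round(hi,4),"rimmid",b[:2],"ext",np.ptp(t,axis=0)[:2])
E
```

```text
top table z 0.0006365121870841595
baton 0.51 px 335 217 75 med [ 0.4316 -0.0302  0.1971] zmax 0.2025 rimmid [ 0.4328 -0.0314] ext [0.017  0.0168]
baton 0.45 px 331 215 611 med [ 0.4313 -0.0306  0.0507] zmax 0.0645 rimmid [ 0.4331 -0.0332] ext [0.0601 0.0536]
tub 0.6 px 411 170 1605 med [ 0.561  -0.2479  0.0063] zmax 0.0577 rimmid [ 0.5582 -0.2406] ext [0.1366 0.1383]
tin 0.77 px 231 167 596 med [0.5776 0.2563 0.0153] zmax 0.0783 rimmid [0.5741 0.25  ] ext [0.0599 0.0602]
bins 0.65 px 325 141 3761 med [ 0.632  -0.02    0.0447] zmax 0.0915 rimmid [ 0.6283 -0.0007] ext [0.2603 0.0776]
scoop_center 0.93 px 231 256 940 med [0.3293 0.2543 0.0071] zmax 0.0338 rimmid [0.3447 0.2543] ext [0.1428 0.0596]
scoop_center 0.61 px 231 165 549 med [0.577  0.2562 0.0224] zmax 0.0783 rimmid [0.5741 0.25  ] ext [0.0599 0.0602]
tbolt_center 0.45 px 432 238 169 med [ 0.3688 -0.3002  0.0104] zmax 0.0167 rimmid [ 0.3701 -0.3087] ext [0.0276 0.0698]
scene table z -8.065922303945872e-05
baton 0.58 px 303 174 548 med [ 0.4436 -0.036   0.1423] zmax 0.1975 rimmid [ 0.4376 -0.0338] ext [0.0163 0.0154]
stand_mouth
[... 204 characters left out ...]
[0.1405 0.1379]
tin 0.95 px 443 201 1056 med [0.5819 0.2418 0.0473] zmax 0.0751 rimmid [0.5789 0.2507] ext [0.0609 0.0626]
bins 0.84 px 357 269 9147 med [ 0.6506 -0.0196  0.0452] zmax 0.0898 rimmid [ 0.631  -0.0003] ext [0.2614 0.0793]
scoop_center 0.78 px 384 146 818 med [0.344  0.252  0.0163] zmax 0.0323 rimmid [0.3325 0.255 ] ext [0.1072 0.0615]
tbolt_center 0.65 px 182 243 239 med [ 0.3743 -0.3053  0.0099] zmax 0.0137 rimmid [ 0.376  -0.3085] ext [0.0297 0.0711]
baton_grip 0.8 px 303 175 614 med [ 0.4432 -0.0354  0.1385] zmax 0.198 rimmid [ 0.4365 -0.0319] ext [0.0185 0.0191]
baton_grip 0.59 px 441 200 1076 med [0.5821 0.2417 0.0471] zmax 0.0752 rimmid [0.5789 0.2507] ext [0.0609 0.0626]
```

```bash
cat >> h.py <<'E'
def tubfit(c,W,c0=(.5595,-.241)):
    d=np.hypot(W[...,0]-c0[0],W[...,1]-c0[1])
    m=(d<.085)&(W[...,2]>.045)&(W[...,2]<.065)
    return circ(W[m][:,:2])
def balls(c,W,t):
    d=np.hypot(W[...,0]-t[0],W[...,1]-t[1])
    m=((d<.062)&(W[...,2]>.020)&(W[...,2]<.036)).astype(np.uint8)
    n,l,s,ce=cv2.connectedComponentsWithStats(m)
    out=[]
    for i in range(1,n):
        if s[i,4]<12: continue
        p=W[l==i]; out.append([*p.mean(0),p[:,2].max(),s[i,4]])
    return np.array(out)
E
python3 - <<'E'
from h import *
np.set_printoptions(precision=4,suppress=True)
for n in("top","scene"):
    c=bot.camera(n);W=cloud(c)
    t,r=tubfit(c,W);print(n,t,r)
    b=balls(c,W,t)
    for x in b: print(x, "r",np.hypot(*(x[:2]-t)),"ang",np.degrees(np.arctan2(x[1]-t[1],x[0]-t[0])))
    d=np.hypot(W[...,0]-.5765,W[...,1]-.25); m=(d<.045)&(W[...,2]>.068); print("tin",circ(W[m][:,:2]))
    d=np.hypot(W[...,0]-.435,W[...,1]+.032); m=(d<.03)&(W[...,2]>.185); print("knob",circ(W[m][:,:2]),W[m].mean(0))
    m=(d<.06)&(W[...,2]>.046)&(W[...,2]<.053);print("block",(W[m].min(0)+W[m].max(0))/2,np.ptp(W[m],axis=0))
    cv2.imwrite(f"pics/{n}_tub.png",cv2.resize(c["frame"][120:220,350:470] if n=="top" else c["frame"][220:350,170:310],None,fx=4,fy=4))
E
```

```text
top [ 0.5577 -0.2404] 0.06751328372121662
[ 0.6003 -0.2399  0.026   0.0356 63.    ] r 0.04253956424092822 ang 0.6605700219243298
[ 0.589  -0.2082  0.0269  0.0343 59.    ] r 0.0448195403212176 ang 45.79644497635671
[ 0.5884 -0.2703  0.0265  0.0341 63.    ] r 0.04284427499029922 ang -44.35114522082195
[ 0.5576 -0.2824  0.0259  0.0349 66.    ] r 0.04202615928528817 ang -90.20976761831838
[ 0.5574 -0.1974  0.0264  0.0316 65.    ] r 0.042942796444551165 ang 90.4001955649876
[ 0.5266 -0.2077  0.0269  0.0333 65.    ] r 0.045105230895495244 ang 133.65378946579034
[ 0.5271 -0.2721  0.0269  0.0358 61.    ] r 0.04415539117570736 ang -133.99429031463328
[ 0.5144 -0.2396  0.0258  0.0323 65.    ] r 0.04336375748522983 ang 178.9439631831119
tin (array([0.5746, 0.2508]), np.float64(0.02925740507651487))
knob (array([ 0.4334, -0.0318]), np.float64(0.007262059432112403)) [ 0.4333 -0.0319  0.1974]
block [ 0.4331 -0.0318  0.0495] [0.0724 0.0724 0.0069]
scene [ 0.5622 -0.2408] 0.06759007609935813
[  0.5335  -0.2093   0.0257   0.0311 107.    ] r 0.04256280894652785 ang 132.28963296988536
[  0.5212  -0.2404   0.0258   0.0315 107.    ] r 0.04094405871933423 ang 179.37246287174904
[  0.5638  -0.1984   0.0257   0.0323 114.    ] r 0.04244858370377631 ang 87.86420481257201
[  0.5342  -0.273    0.0258   0.0308 120.    ] r 0.04264060711257579 ang -130.91609598253063
[  0.5949  -0.2097   0.0263   0.0315 107.    ] r 0.04514954143477538 ang 43.61199207272916
[  0.564   -0.2832   0.0258   0.0307 124.    ] r 0.04247721210211146 ang -87.55471327176033
[ 0.6046 -0.2409  0.0267  0.032  98.    ] r 0.04238871477402642 ang -0.18554245570347222
[  0.5943  -0.2704   0.0259   0.0315 123.    ] r 0.04366472868091106 ang -42.59039845838871
tin (array([0.5787, 0.2505]), np.float64(0.02919050175919776))
knob (array([ 0.437 , -0.0324]), np.float64(0.007216042313411942)) [ 0.4381 -0.0332  0.1961]
block [ 0.4365 -0.032   0.0495] [0.074  0.0733 0.0069]
```

Call:
{"method": "play_rows", "body": {
  "plan": [0, 0, -10, 0, 0, -0.134, 0, 0, 0, 0, 0, -0.134],
  "hand": 100
}}

```text
clock: 1.45
eef_pos: [0.1329, 0.4825, 0.253]
tool_rot: [-0.002, 1.0, 0.001, 0.0]
ft_force: [-0.5, 0.3, -0.2]
grip_width: 0.0854
```

Call:
{"method": "play_rows", "body": {
  "plan": [-15, -25, 0, 0, 0, 0, -20, -35, 0, 0, 0, 0, -20, -35, 0, 0, 0, 0, -20, -35, 0, 0, 0, 0, -20, -35, 0, 0, 0, 0, -20, -35, 0, 0, 0, 0, -20, -35, 0, 0, 0, 0, -20, -35, 0, 0, 0, 0, -20, -35, 0, 0, 0, 0, -20, -35, 0, 0, 0, 0, -20, -35, 0, 0, 0, 0, -20, -35, 0, 0, 0, 0, -20, -35, 0, 0, 0, 0, -20, -30, 0, 0, 0, 0, -20, -25, 0, 0, 0, 0, -7, -14.5, 0, 0, 0, 0, 0, 0, 0, 0, 0, 0, 0, 0, 0, 0, 0, 0]
}}

```text
clock: 3.7
eef_pos: [0.4337, -0.032, 0.2523]
tool_rot: [0.0, 1.0, 0.0, -0.0]
ft_force: [0.6, -0.7, -0.6]
grip_width: 0.0856
```

Run:
```python
from h import *
o=bot.get_obs();print(o["eef_pos"],o["tool_rot"],o["joint_pos"])
for n in("top","scene"):
    c=bot.camera(n); cv2.imwrite(f"pics/{n}1.png",c["frame"])
cv2.imwrite("pics/s1z.png",cv2.resize(c["frame"][60:260,200:400],None,fx=3,fy=3))
```

```text
[ 0.43369114 -0.03201816  0.25229067] [ 6.33019310e-05  9.99999925e-01  2.24717305e-04 -3.09227858e-04] [-7.39641611e-02  1.07597066e-01 -1.31593196e-01  1.33225602e+00
  4.02545073e-04 -7.38376880e-02]
```

View pics/s1z.png

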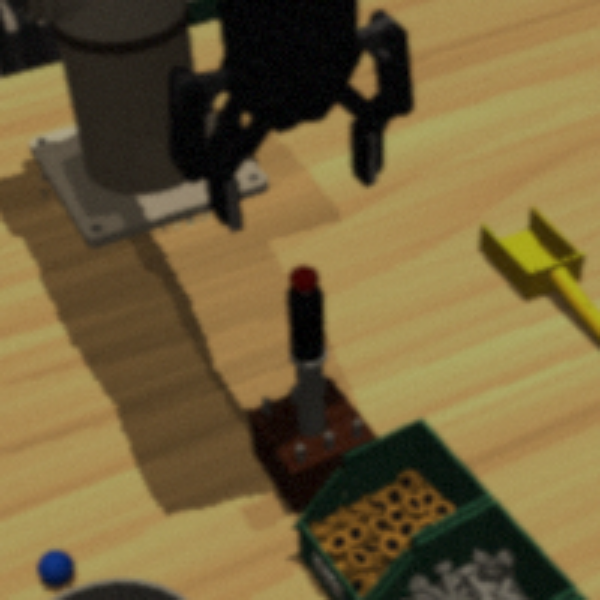

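View pics/top1.png

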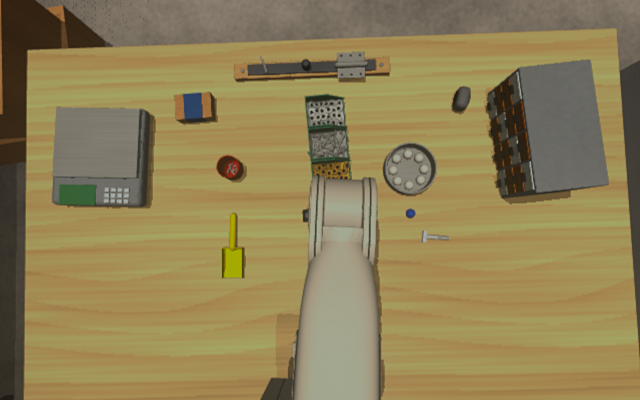

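The fingers are spread on either side of the baton, with tips at zoomed (232,222) and (370,182) and the knob below at (303,280). In the top view the arm covers the baton. I'll check fingertip depth in the scene camera to compare it with robot coordinates.

Run:
```python
from h import *
np.set_printoptions(precision=4,suppress=True)
c=bot.camera("scene");W=cloud(c)
m=(np.abs(W[...,0]-.435)<.03)&(np.abs(W[...,1]+.032)<.075)&(W[...,2]>.225)&(W[...,2]<.27)
p=W[m]
for s in(-1,1):
    q=p[(p[:,1]+.032)*s>0]; print(len(q),q.min(0),q.max(0),q.mean(0))
```

```text
52 [ 0.4274 -0.0879  0.255 ] [ 0.4467 -0.0744  0.27  ] [ 0.4408 -0.0811  0.2642]
62 [0.4252 0.0101 0.2551] [0.4461 0.024  0.2698] [0.4377 0.0137 0.2636]
```

Call:
{"method": "play_rows", "body": {
  "plan": [-1, 0, 14, 0, 0, 0, 0, 0, 20, 0, 0, 0, 0, 0, 20, 0, 0, 0, 0, 0, 20, 0, 0, 0, 0, 0, 16, 0, 0, 0, 0, 0, 10, 0, 0, 0, 0, 0, 4, 0, 0, 0, 0, 0, 0, 0, 0, 0, 0, 0, 0, 0, 0, 0]
}}

```text
clock: 4.97
eef_pos: [0.4359, -0.0327, 0.1489]
tool_rot: [0.0, 1.0, -0.0, 0.001]
ft_force: [-0.7, -0.0, 0.0]
grip_width: 0.0855
```

Call:
{"method": "play_rows", "body": {
  "plan": [0, 0, 0, 0, 0, 0, 0, 0, 0, 0, 0, 0, 0, 0, 0, 0, 0, 0, 0, 0, 0, 0, 0, 0, 0, 0, 0, 0, 0, 0, 0, 0, 0, 0, 0, 0, 0, 0, 0, 0, 0, 0, 0, 0, 0, 0, 0, 0, 0, 0, 0, 0, 0, 0, 0, 0, 0, 0, 0, 0],
  "hand": 0
}}

```text
clock: 6.22
eef_pos: [0.4356, -0.0327, 0.1486]
tool_rot: [0.0, 1.0, 0.0, 0.0]
ft_force: [-1.1, 1.4, 6.1]
grip_width: 0.0237
```

Call:
{"method": "play_rows", "body": {
  "plan": [0, 0, -3, 0, 0, 0, 0, 0, -6, 0, 0, 0, 0, 0, -10, 0, 0, 0, 0, 0, -12, 0, 0, 0, 0, 0, -12, 0, 0, 0, 0, 0, -15, 0, 0, 0, 0, 0, -15, 0, 0, 0, 0, 0, -15, 0, 0, 0, 0, 0, -15, 0, 0, 0, 0, 0, -12, 0, 0, 0, 0, 0, -5, 0, 0, 0, 0, 0, 0, 0, 0, 0, 0, 0, 0, 0, 0, 0]
}}

```text
clock: 7.85
eef_pos: [0.435, -0.0327, 0.2678]
tool_rot: [0.0, 1.0, 0.0, -0.001]
ft_force: [-0.4, -0.3, -2.0]
grip_width: 0.0239
```

```bash
cat >> h.py <<'E'
def stick(n,name):
    o=bot.get_obs();e=o["eef_pos"]
    c=bot.camera(n);W=cloud(c);cv2.imwrite(f"pics/{name}.png",c["frame"])
    d=np.hypot(W[...,0]-e[0],W[...,1]-e[1])
    m=(d<.03)&(W[...,2]<e[2]-.025)&(W[...,2]>e[2]-.17)
    p=W[m];out=[]
    for z in np.arange(e[2]-.15,e[2]-.03,.012):
        q=p[(p[:,2]>z)&(p[:,2]<z+.012)]
        if len(q)>5: out.append([z+.006-e[2],*(q[:,:2].mean(0)-e[:2]),len(q)])
    return o,c,W,np.array(out),p[:,2].min()-e[2] if len(p) else None
E
python3 - <<'E'
from h import *
np.set_printoptions(precision=4,suppress=True)
o,c,W,s,zm=stick("scene","s2");print(o["eef_pos"],o["ft_force"]);print(s,zm)
cv2.imwrite("pics/s2z.png",cv2.resize(c["frame"][20:220,200:400],None,fx=3,fy=3))
E
```

```text
[ 0.435  -0.0327  0.2678] [-0.4136 -0.2687 -1.9538]
[[-0.132   0.0068 -0.002  42.    ]
 [-0.12    0.0062 -0.0025 39.    ]
 [-0.108   0.0071 -0.0023 43.    ]
 [-0.096   0.006  -0.0029 42.    ]
 [-0.084   0.0067 -0.0027 47.    ]
 [-0.072   0.007  -0.0026 42.    ]
 [-0.06    0.0068 -0.0023 50.    ]
 [-0.048   0.0071 -0.0024 52.    ]
 [-0.036   0.0069 -0.003  48.    ]] -0.139881053137777
```

View pics/s2z.png

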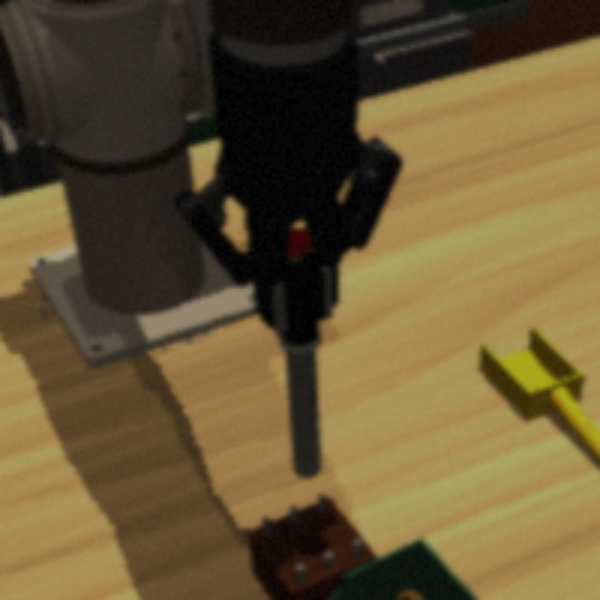

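The baton is held upright, with the tip at zoomed (307,470) and 0.140 m below the TCP as expected. Next is over the tub.

Call:
{"method": "play_rows", "body": {
  "plan": [-5, -8, 0, 0, 0, 0, -10, -16, 0, 0, 0, 0, -12, -21, 0, 0, 0, 0, -14, -23, 0, 0, 0, 0, -14, -23, 0, 0, 0, 0, -14, -23, 0, 0, 0, 0, -14, -23, 0, 0, 0, 0, -14, -23, 0, 0, 0, 0, -12, -20, 0, 0, 0, 0, -9, -17, 0, 0, 0, 0, -5, -8, 0, 0, 0, 0, -2, -3, 0, 0, 0, 0, 0, 0, 0, 0, 0, 0, 0, 0, 0, 0, 0, 0]
}}

```text
clock: 9.65
eef_pos: [0.5601, -0.2403, 0.2685]
tool_rot: [0.0, 1.0, 0.0, 0.0]
ft_force: [-0.2, -0.4, -2.2]
grip_width: 0.0238
```

Run:
```python
from h import *
np.set_printoptions(precision=4,suppress=True)
o,c,W,s,zm=stick("scene","s3");print(o["eef_pos"],o["ft_force"]);print(s,zm)
p=W[(np.hypot(W[...,0]-.562,W[...,1]+.241)<.04)&(W[...,2]>.1)&(W[...,2]<.2)]
print("stick fit",circ(p[:,:2]))
print(tubfit(c,W,(.562,-.241)))
cv2.imwrite("pics/s3z.png",cv2.resize(c["frame"][150:350,140:340],None,fx=3,fy=3))
```

```text
[ 0.5601 -0.2403  0.2685] [-0.1969 -0.384  -2.1749]
[[-0.132   0.007   0.0004 48.    ]
 [-0.12    0.0072  0.0006 50.    ]
 [-0.108   0.0072 -0.0001 55.    ]
 [-0.096   0.0072 -0.0001 53.    ]
 [-0.084   0.0072  0.0003 59.    ]
 [-0.072   0.0073 -0.0004 60.    ]
 [-0.06    0.0071  0.0003 63.    ]
 [-0.048   0.0073 -0.0001 64.    ]
 [-0.036   0.0077 -0.0002 55.    ]] -0.13850559171791432
stick fit (array([ 0.5601, -0.2396]), np.float64(0.009473083648686266))
(array([ 0.5622, -0.2408]), np.float64(0.06754220548923717))
```

View pics/s3z.png

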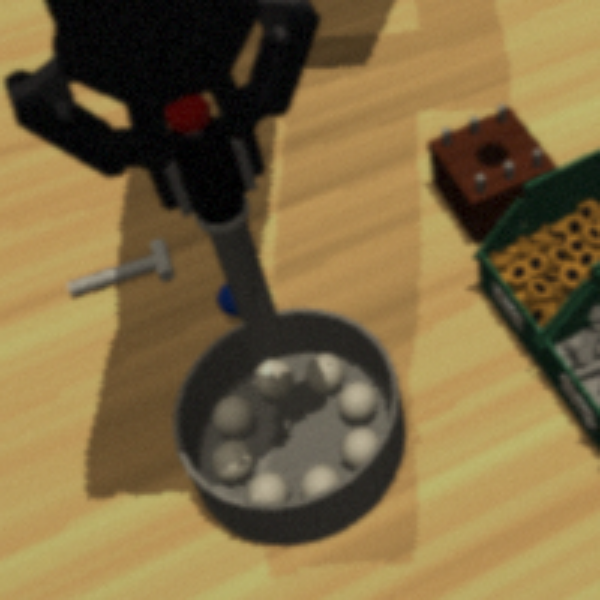

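The baton hangs over the middle of the tub with the ring of balls around it, and the tub centre is at zoomed (290,415). I'll lower into the empty middle.

Call:
{"method": "play_rows", "body": {
  "plan": [-1, -0.5, 8, 0, 0, 0, 0, 0, 14, 0, 0, 0, 0, 0, 16, 0, 0, 0, 0, 0, 16, 0, 0, 0, 0, 0, 16, 0, 0, 0, 0, 0, 14, 0, 0, 0, 0, 0, 12, 0, 0, 0, 0, 0, 10, 0, 0, 0, 0, 0, 7, 0, 0, 0, 0, 0, 4, 0, 0, 0, 0, 0, 1, 0, 0, 0, 0, 0, 0, 0, 0, 0, 0, 0, 0, 0, 0, 0]
}}

```text
clock: 11.32
eef_pos: [0.5615, -0.2414, 0.1507]
tool_rot: [0.0, 1.0, -0.0, 0.0]
ft_force: [-0.1, 0.2, -1.9]
grip_width: 0.0242
```

Run:
```python
from h import *
np.set_printoptions(precision=4,suppress=True)
o=bot.get_obs();print(o["eef_pos"],o["ft_force"])
c=bot.camera("scene");W=cloud(c)
cv2.imwrite("pics/s4z.png",cv2.resize(c["frame"][150:350,140:340],None,fx=3,fy=3))
# stir path: tool dx=-X, dy=+Y
```

```text
[ 0.5615 -0.2414  0.1507] [-0.0567  0.2    -1.8667]
```

View pics/s4z.png

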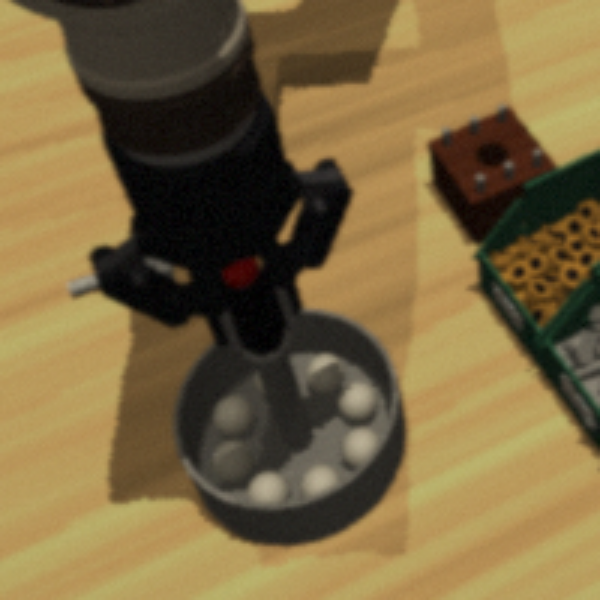

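The baton stands in the middle, with the tip at zoomed (295,440), and all the balls are still in the ring. I'll work out a spiral stir.

Run:
```python
import numpy as np
th=np.radians(np.r_[0,np.arange(0,20*40) *10.0][:75]); 
r=np.r_[0,np.minimum(39,6+np.arange(74)*2.6)]
P=np.c_[-(r*np.cos(th)),r*np.sin(th)]
Q=np.round(P)  # tool x,y
D=np.diff(Q,axis=0)
for k in range(0,60,20):
    print(",".join(f"{int(a)},{int(b)},0,0,0,0" for a,b in D[k:k+20]), "| end", Q[min(k+20,60)])
```

```text
-6,0,0,0,0,0,-2,1,0,0,0,0,-3,3,0,0,0,0,-1,3,0,0,0,0,-1,4,0,0,0,0,1,4,0,0,0,0,1,4,0,0,0,0,3,4,0,0,0,0,3,3,0,0,0,0,5,3,0,0,0,0,6,3,0,0,0,0,6,1,0,0,0,0,7,-1,0,0,0,0,6,-2,0,0,0,0,5,-5,0,0,0,0,4,-6,0,0,0,0,3,-6,0,0,0,0,1,-6,0,0,0,0,1,-7,0,0,0,0,-1,-7,0,0,0,0 | end [38. -7.]
-1,-6,0,0,0,0,-3,-7,0,0,0,0,-4,-5,0,0,0,0,-5,-5,0,0,0,0,-5,-4,0,0,0,0,-7,-3,0,0,0,0,-6,-1,0,0,0,0,-7,-1,0,0,0,0,-7,1,0,0,0,0,-6,1,0,0,0,0,-7,3,0,0,0,0,-5,4,0,0,0,0,-5,5,0,0,0,0,-4,5,0,0,0,0,-3,7,0,0,0,0,-1,6,0,0,0,0,-1,7,0,0,0,0,1,7,0,0,0,0,1,6,0,0,0,0,3,7,0,0,0,0 | end [-34.  20.]
4,5,0,0,0,0,5,5,0,0,0,0,6,4,0,0,0,0,6,3,0,0,0,0,6,1,0,0,0,0,7,1,0,0,0,0,7,-1,0,0,0,0,6,-1,0,0,0,0,6,-3,0,0,0,0,6,-4,0,0,0,0,5,-5,0,0,0,0,4,-6,0,0,0,0,3,-6,0,0,0,0,1,-6,0,0,0,0,1,-7,0,0,0,0,-1,-7,0,0,0,0,-1,-6,0,0,0,0,-3,-6,0,0,0,0,-4,-6,0,0,0,0,-5,-5,0,0,0,0 | end [ 25. -30.]
```

Call:
{"method": "play_rows", "body": {
  "plan": [-6, 0, 0, 0, 0, 0, -2, 1, 0, 0, 0, 0, -3, 3, 0, 0, 0, 0, -1, 3, 0, 0, 0, 0, -1, 4, 0, 0, 0, 0, 1, 4, 0, 0, 0, 0, 1, 4, 0, 0, 0, 0, 3, 4, 0, 0, 0, 0, 3, 3, 0, 0, 0, 0, 5, 3, 0, 0, 0, 0, 6, 3, 0, 0, 0, 0, 6, 1, 0, 0, 0, 0, 7, -1, 0, 0, 0, 0, 6, -2, 0, 0, 0, 0, 5, -5, 0, 0, 0, 0, 4, -6, 0, 0, 0, 0, 3, -6, 0, 0, 0, 0, 1, -6, 0, 0, 0, 0, 1, -7, 0, 0, 0, 0, -1, -7, 0, 0, 0, 0]
}}

```text
clock: 13.88
eef_pos: [0.5228, -0.2473, 0.1497]
tool_rot: [0.0, 1.0, 0.002, -0.001]
ft_force: [4.5, 2.0, -0.9]
grip_width: 0.0234
```

Run:
```python
from h import *
np.set_printoptions(precision=4,suppress=True)
o=bot.get_obs();print(o["eef_pos"],o["ft_force"],o["grip_width"])
c=bot.camera("scene");W=cloud(c)
print(tubfit(c,W,(.562,-.241)))
cv2.imwrite("pics/s5z.png",cv2.resize(c["frame"][150:350,140:340],None,fx=3,fy=3))
```

```text
[ 0.5228 -0.2473  0.1497] [ 4.4781  2.049  -0.9292] 0.02343335895467899
(array([ 0.5643, -0.2405]), np.float64(0.06506302792416237))
```

View pics/s5z.png

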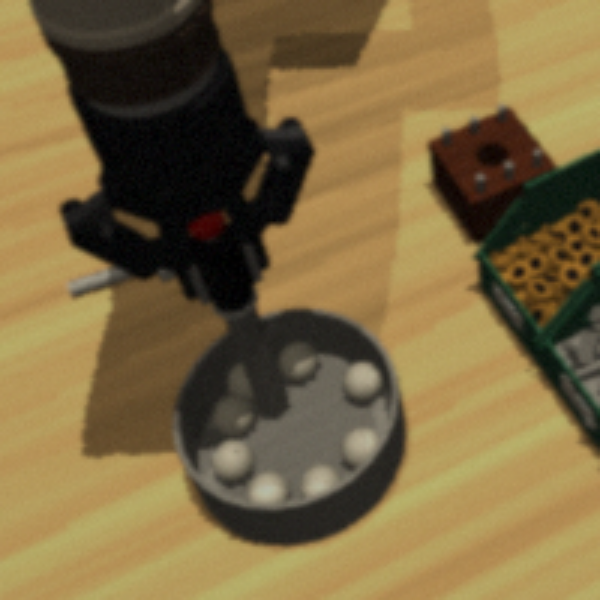

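The balls are being shifted along the wall, and the tub rim at zoomed (290,415) hasn't moved. The force is about 5 N, so I'll carry on.

Call:
{"method": "play_rows", "body": {
  "plan": [-1, -6, 0, 0, 0, 0, -3, -7, 0, 0, 0, 0, -4, -5, 0, 0, 0, 0, -5, -5, 0, 0, 0, 0, -5, -4, 0, 0, 0, 0, -7, -3, 0, 0, 0, 0, -6, -1, 0, 0, 0, 0, -7, -1, 0, 0, 0, 0, -7, 1, 0, 0, 0, 0, -6, 1, 0, 0, 0, 0, -7, 3, 0, 0, 0, 0, -5, 4, 0, 0, 0, 0, -5, 5, 0, 0, 0, 0, -4, 5, 0, 0, 0, 0, -3, 7, 0, 0, 0, 0, -1, 6, 0, 0, 0, 0, -1, 7, 0, 0, 0, 0, 1, 7, 0, 0, 0, 0, 1, 6, 0, 0, 0, 0, 3, 7, 0, 0, 0, 0]
}}

```text
clock: 16.42
eef_pos: [0.5939, -0.2229, 0.1503]
tool_rot: [0.001, 1.0, -0.002, -0.001]
ft_force: [-5.2, -4.0, -1.3]
grip_width: 0.024
```

Run:
```python
from h import *
np.set_printoptions(precision=4,suppress=True)
o=bot.get_obs();print(o["eef_pos"],o["ft_force"],o["grip_width"])
c=bot.camera("scene");W=cloud(c)
print(tubfit(c,W,(.562,-.241)))
cv2.imwrite("pics/s6z.png",cv2.resize(c["frame"][150:350,140:340],None,fx=3,fy=3))
```

```text
[ 0.5939 -0.2229  0.1503] [-5.208  -3.9708 -1.292 ] 0.023979261660596125
(array([ 0.562 , -0.2423]), np.float64(0.06533354727152568))
```

View pics/s6z.png

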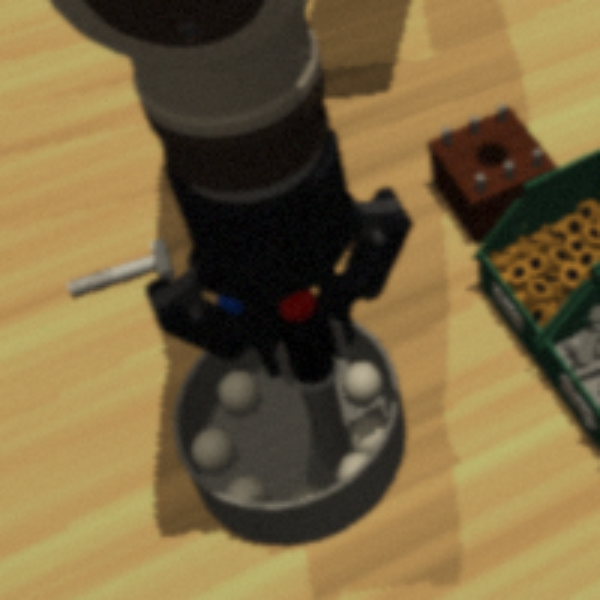

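Call:
{"method": "play_rows", "body": {
  "plan": [4, 5, 0, 0, 0, 0, 5, 5, 0, 0, 0, 0, 6, 4, 0, 0, 0, 0, 6, 3, 0, 0, 0, 0, 6, 1, 0, 0, 0, 0, 7, 1, 0, 0, 0, 0, 7, -1, 0, 0, 0, 0, 6, -1, 0, 0, 0, 0, 6, -3, 0, 0, 0, 0, 6, -4, 0, 0, 0, 0, 5, -5, 0, 0, 0, 0, 4, -6, 0, 0, 0, 0, 3, -6, 0, 0, 0, 0, 1, -6, 0, 0, 0, 0, 1, -7, 0, 0, 0, 0, -1, -7, 0, 0, 0, 0]
}}

```text
clock: 18.48
eef_pos: [0.5226, -0.248, 0.1498]
tool_rot: [0.0, 1.0, 0.001, -0.001]
ft_force: [3.1, 3.3, -0.6]
grip_width: 0.0233
```

Run:
```python
from h import *
np.set_printoptions(precision=4,suppress=True)
o=bot.get_obs();print(o["eef_pos"],o["ft_force"],o["grip_width"])
for n in("scene","top"):
    c=bot.camera(n);W=cloud(c)
    t=np.array([.5622,-.2408] if n=="scene" else [.5577,-.2404])
    print(n,tubfit(c,W,t))
    for x in balls(c,W,t): print(x, "r",np.hypot(*(x[:2]-t)),"ang",np.degrees(np.arctan2(x[1]-t[1],x[0]-t[0])))
    cv2.imwrite("pics/%s7z.png"%n,cv2.resize(c["frame"][150:350,140:340] if n=="scene" else c["frame"][110:230,350:470],None,fx=3,fy=3))
```

```text
[ 0.5226 -0.248   0.1498] [ 3.0697  3.3451 -0.5719] 0.02334275097367491
scene (array([ 0.5641, -0.2405]), np.float64(0.06521787316987981))
[  0.5211  -0.2518   0.0263   0.0359 200.    ] r 0.04250338573311347 ang -165.04492097048652
[  0.5392  -0.197    0.0258   0.0306 103.    ] r 0.04951294925271676 ang 117.71323583377728
[  0.5775  -0.1911   0.0262   0.0308 102.    ] r 0.05202283306380515 ang 72.89926201177303
[  0.5505  -0.2913   0.0261   0.0313 115.    ] r 0.0518107016342997 ang -103.09206221788595
[ 0.6032 -0.2172  0.0267  0.031  60.    ] r 0.04727903218147706 ang 29.916804048637278
[ 0.5893 -0.2818  0.0266  0.0321 88.    ] r 0.04912780859720009 ang -56.542220362608816
[ 0.6082 -0.252   0.0272  0.0307 36.    ] r 0.04731172080524444 ang -13.651680074826338
top (array([ 0.558 , -0.2401]), np.float64(0.06729176752379709))
[ 0.6082 -0.2517  0.0262  0.0312 59.    ] r 0.0517481398970508 ang -12.632446011799683
[ 0.6009 -0.2142  0.0265  0.0344 55.    ] r 0.050459087083220666 ang 31.214922509033656
[ 0.5899 -0.2795  0.0257  0.0309 26.    ] r 0.0506333887470478 ang -50.55381398694583
[ 0.5711 -0.1901  0.0269  0.034  57.    ] r 0.05210616450095514 ang 75.06757817385396
[ 0.5328 -0.1969  0.0269  0.0329 56.    ] r 0.05013052630748549 ang 119.84331146885627
[ 0.5075 -0.2346  0.0268  0.0355 63.    ] r 0.050495100135907 ang 173.36447001386276
[ 0.5098 -0.2637  0.0272  0.0332 41.    ] r 0.05329556984685364 ang -154.1028249082358
```

View pics/scene7z.png

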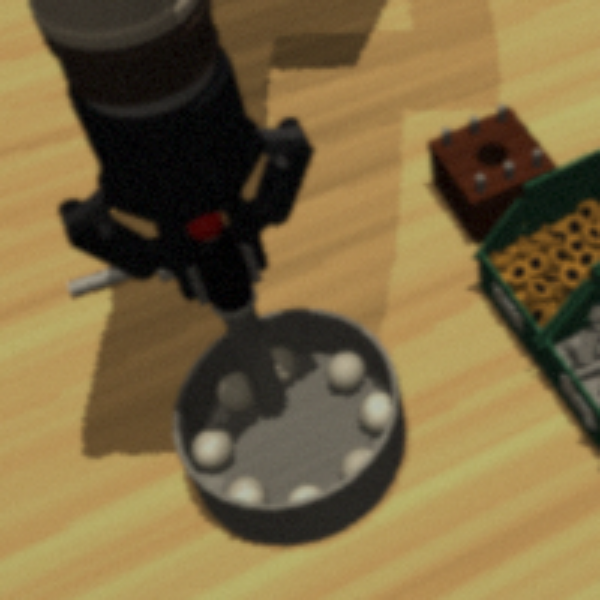

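View pics/top7z.png

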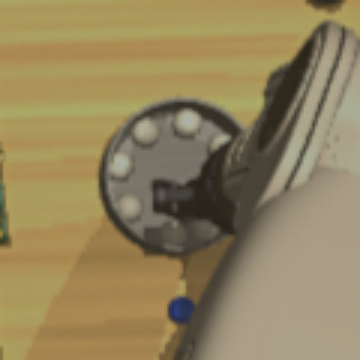

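The eight balls now lie close to the wall (r≈51 mm), but the baton slips past them instead of driving them. I'll do another lap at r = 45 mm, so that none can be bypassed.

Run:
```python
import numpy as np
n=60
th=np.radians(190+np.r_[0,np.arange(1,n+1)*9.0])
r=np.minimum(45,39+np.arange(n+1)*1.5)
Q=np.round(np.c_[-(r*np.cos(th)),r*np.sin(th)]);Q[0]=[38,-7]
D=np.diff(Q,axis=0)
for k in range(0,60,20):
    print(",".join(f"{int(a)},{int(b)},0,0,0,0" for a,b in D[k:k+20]), "| end", Q[k+20])
```

```text
0,-6,0,0,0,0,-1,-7,0,0,0,0,-2,-6,0,0,0,0,-4,-6,0,0,0,0,-5,-5,0,0,0,0,-6,-3,0,0,0,0,-7,-3,0,0,0,0,-7,-2,0,0,0,0,-7,0,0,0,0,0,-7,1,0,0,0,0,-7,1,0,0,0,0,-6,3,0,0,0,0,-6,4,0,0,0,0,-5,5,0,0,0,0,-5,5,0,0,0,0,-3,6,0,0,0,0,-3,7,0,0,0,0,-2,7,0,0,0,0,0,7,0,0,0,0,1,7,0,0,0,0 | end [-44.   8.]
1,7,0,0,0,0,3,6,0,0,0,0,4,6,0,0,0,0,5,5,0,0,0,0,5,5,0,0,0,0,6,3,0,0,0,0,7,3,0,0,0,0,7,2,0,0,0,0,7,0,0,0,0,0,7,-1,0,0,0,0,7,-1,0,0,0,0,6,-3,0,0,0,0,6,-4,0,0,0,0,5,-5,0,0,0,0,5,-5,0,0,0,0,3,-6,0,0,0,0,3,-7,0,0,0,0,2,-7,0,0,0,0,0,-7,0,0,0,0,-1,-7,0,0,0,0 | end [44. -8.]
-1,-7,0,0,0,0,-3,-6,0,0,0,0,-4,-6,0,0,0,0,-5,-5,0,0,0,0,-5,-5,0,0,0,0,-6,-3,0,0,0,0,-7,-3,0,0,0,0,-7,-2,0,0,0,0,-7,0,0,0,0,0,-7,1,0,0,0,0,-7,1,0,0,0,0,-6,3,0,0,0,0,-6,4,0,0,0,0,-5,5,0,0,0,0,-5,5,0,0,0,0,-3,6,0,0,0,0,-3,7,0,0,0,0,-2,7,0,0,0,0,0,7,0,0,0,0,1,7,0,0,0,0 | end [-44.   8.]
```

Call:
{"method": "play_rows", "body": {
  "plan": [0, -6, 0, 0, 0, 0, -1, -7, 0, 0, 0, 0, -2, -6, 0, 0, 0, 0, -4, -6, 0, 0, 0, 0, -5, -5, 0, 0, 0, 0, -6, -3, 0, 0, 0, 0, -7, -3, 0, 0, 0, 0, -7, -2, 0, 0, 0, 0, -7, 0, 0, 0, 0, 0, -7, 1, 0, 0, 0, 0, -7, 1, 0, 0, 0, 0]
}}

```text
clock: 19.95
eef_pos: [0.5713, -0.2816, 0.1476]
tool_rot: [0.0, 1.0, 0.003, -0.006]
ft_force: [-1.7, 3.6, -2.0]
grip_width: 0.0236
```

```bash
cat > look.py <<'E'
import sys
from h import *
np.set_printoptions(precision=4,suppress=True)
o=bot.get_obs();print(o["eef_pos"],o["ft_force"],o["grip_width"])
c=bot.camera("scene");W=cloud(c)
print(tubfit(c,W,(.562,-.241)))
cv2.imwrite("pics/%s.png"%sys.argv[1],cv2.resize(c["frame"][150:350,140:340],None,fx=3,fy=3))
E
python3 look.py s8z
```

```text
[ 0.5713 -0.2816  0.1476] [-1.6786  3.552  -2.0129] 0.023629376717611457
(array([ 0.5628, -0.2451]), np.float64(0.06548509791850704))
```

View pics/s8z.png

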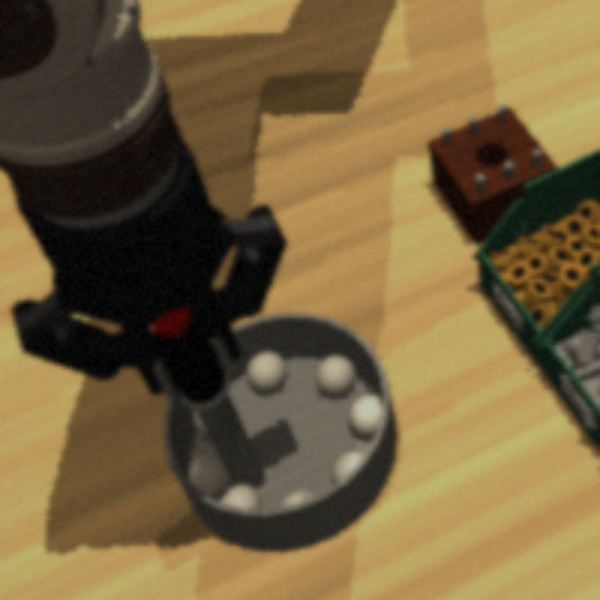

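The tub has shifted about 4–5 mm in −y, with its rim centre now near zoomed (282,430), so r = 45 pushes it. I'll go back to the middle and measure each ball against the starting places.

Call:
{"method": "play_rows", "body": {
  "plan": [1, 6, 0, 0, 0, 0, 2, 8, 0, 0, 0, 0, 2, 9, 0, 0, 0, 0, 2, 9, 0, 0, 0, 0, 1, 6, 0, 0, 0, 0, 0, 0, 0, 0, 0, 0, 0, 0, 0, 0, 0, 0, 0, 0, 0, 0, 0, 0]
}}

```text
clock: 21.0
eef_pos: [0.5683, -0.2466, 0.1503]
tool_rot: [0.001, 1.0, -0.0, 0.0]
ft_force: [0.7, 0.6, -1.7]
grip_width: 0.0233
```

```bash
cat > meas.py <<'E'
import sys
from h import *
np.set_printoptions(precision=4,suppress=True)
o=bot.get_obs();print(o["eef_pos"],o["ft_force"],o["clock"])
S={"top":np.array([[.6003,-.2399],[.589,-.2082],[.5884,-.2703],[.5576,-.2824],[.5574,-.1974],[.5266,-.2077],[.5271,-.2721],[.5144,-.2396]]),
"scene":np.array([[.5335,-.2093],[.5212,-.2404],[.5638,-.1984],[.5342,-.273],[.5949,-.2097],[.564,-.2832],[.6046,-.2409],[.5943,-.2704]])}
for n in("scene","top"):
    c=bot.camera(n);W=cloud(c);t=np.array([.5622,-.245] if n=="scene" else [.5577,-.2450])
    t,r=tubfit(c,W,t);print(n,t,r)
    for x in balls(c,W,t):
        d=np.sort(np.hypot(*(S[n]-x[:2]).T))
        print(x,"r",round(np.hypot(*(x[:2]-t)),4),"ang",round(np.degrees(np.arctan2(x[1]-t[1],x[0]-t[0])),1),"mind",d[:2])
    cv2.imwrite("pics/%s_%s.png"%(n,sys.argv[1]),cv2.resize(c["frame"][150:350,140:340] if n=="scene" else c["frame"][110:230,350:470],None,fx=3,fy=3))
E
python3 meas.py 9
```

```text
[ 0.5683 -0.2466  0.1503] [ 0.687   0.614  -1.6684] 21.0
scene [ 0.5627 -0.2478] 0.06472381269888283
[  0.538   -0.2041   0.0258   0.0302 105.    ] r 0.0502 ang 119.6 mind [0.0068 0.0265]
[  0.5276  -0.2839   0.0258   0.0313 114.    ] r 0.0503 ang -134.2 mind [0.0127 0.0364]
[  0.5766  -0.1972   0.0262   0.0308 102.    ] r 0.0524 ang 74.6 mind [0.0129 0.0221]
[ 0.5799 -0.2455  0.0281  0.0359 45.    ] r 0.0174 ang 7.6 mind [0.0251 0.0288]
[  0.5659  -0.2984   0.0259   0.0305 128.    ] r 0.0508 ang -86.4 mind [0.0154 0.0399]
[ 0.6034 -0.2216  0.0273  0.0311 59.    ] r 0.0484 ang 32.8 mind [0.0146 0.0193]
[ 0.5959 -0.2832  0.0268  0.0317 75.    ] r 0.0486 ang -46.9 mind [0.0129 0.0319]
[ 0.609  -0.2565  0.0271  0.0307 41.    ] r 0.0471 ang -10.7 mind [0.0162 0.0203]
top [ 0.559  -0.2412] 0.06298580642849838
[ 0.6144 -0.2509  0.0262  0.0317 12.    ] r 0.0563 ang -9.9 mind [0.0179 0.0325]
[ 0.6034 -0.212   0.0248  0.0297 20.    ] r 0.0531 ang 33.4 mind [0.0149 0.028 ]
[ 0.5698 -0.1955  0.0267  0.0348 57.    ] r 0.047 ang 76.7 mind [0.0126 0.023 ]
[ 0.5328 -0.2034  0.0269  0.0329 54.    ] r 0.046 ang 124.7 mind [0.0076 0.0253]
[ 0.508  -0.2405  0.0263  0.0355 50.    ] r 0.051 ang 179.2 mind [0.0065 0.0369]
```

View pics/scene_9.png

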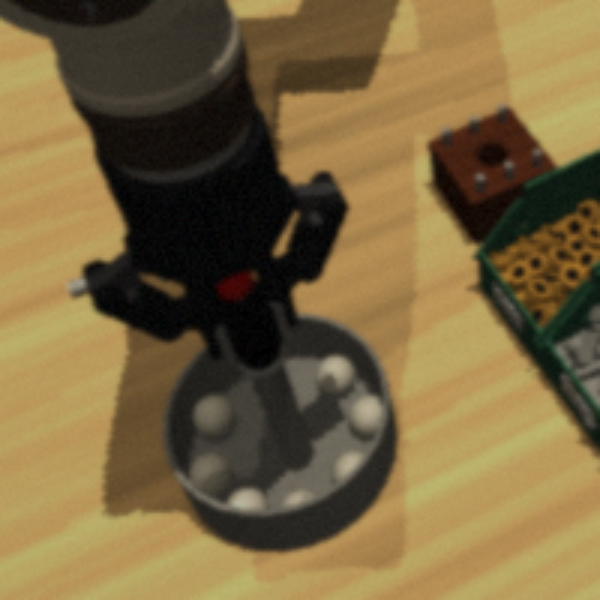

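View pics/top_9.png

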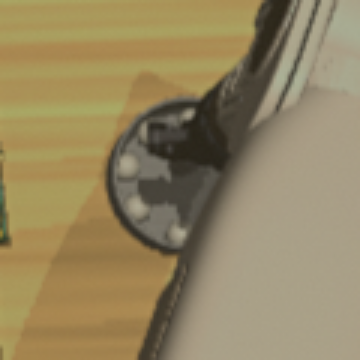

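Run:
```python
from h import *
c=bot.camera("scene")
t=np.array([.5622,-.2408])
for nm,L in dict(s4=[(325,372),(357,402),(360,447),(318,485),(268,490),(232,462),(233,413)],s5=[(297,360),(362,380),(360,447),(320,483),(267,490),(232,460),(232,418),(240,382)],s6=[(237,390),(210,448),(245,490),(350,467),(362,380),(365,432)],s7=[(345,370),(377,412),(357,463),(305,494),(245,492),(212,450),(236,392),(283,362)]).items():
    print(nm,[(round(np.degrees(np.arctan2(*(p[:2]-t)[::-1]))),round(1e3*np.hypot(*(p[:2]-t)))) for p in[ray(c,140+a/3,150+b/3,.019) for a,b in L]])
```

```text
s4 [(132, 45), (88, 43), (45, 45), (-1, 43), (-43, 42), (-87, 43), (-135, 44)]
s5 [(158, 52), (103, 54), (45, 45), (1, 42), (-44, 43), (-89, 42), (-130, 43), (-159, 54)]
s6 [(-153, 51), (-105, 54), (-60, 48), (27, 47), (103, 54), (59, 46)]
s7 [(119, 52), (74, 54), (33, 49), (-13, 46), (-59, 49), (-103, 53), (-151, 51), (168, 52)]
```

Tracking the balls through the pictures, by clock 18.5 s every ball had advanced about 29–33° round the tub and 8–10 mm outward, so each moved over 20 mm with the tip down. I'll lift straight up now.

Call:
{"method": "play_rows", "body": {
  "plan": [3, 0, -4, 0, 0, 0, 3, 0, -8, 0, 0, 0, 0, 0, -12, 0, 0, 0, 0, 0, -14, 0, 0, 0, 0, 0, -16, 0, 0, 0, 0, 0, -16, 0, 0, 0, 0, 0, -16, 0, 0, 0, 0, 0, -16, 0, 0, 0, 0, 0, -16, 0, 0, 0, 0, 0, -12, 0, 0, 0, 0, 0, -7, 0, 0, 0, 0, 0, -3, 0, 0, 0, 0, 0, 0, 0, 0, 0, 0, 0, 0, 0, 0, 0]
}}

```text
clock: 22.9
eef_pos: [0.562, -0.2462, 0.2896]
tool_rot: [0.0, 1.0, 0.0, -0.001]
ft_force: [0.1, 0.5, -1.8]
grip_width: 0.0237
```

```bash
python3 meas.py 10
python3 - <<'E'
from h import *
np.set_printoptions(precision=4,suppress=True)
o,c,W,s,zm=stick("scene","s10");print(s,zm)
E
```

```text
[ 0.562  -0.2462  0.2896] [ 0.1088  0.4558 -1.8368] 22.9
scene [ 0.5628 -0.2474] 0.06757036617412808
[  0.5133  -0.2431   0.0258   0.0313 106.    ] r 0.0498 ang 175.0 mind [0.0084 0.0365]
[  0.5379  -0.2043   0.0256   0.0316 104.    ] r 0.0498 ang 120.1 mind [0.0067 0.0265]
[  0.5275  -0.2839   0.0258   0.0319 111.    ] r 0.0508 ang -134.1 mind [0.0128 0.0365]
[  0.5766  -0.1973   0.026    0.0315 104.    ] r 0.0519 ang 74.7 mind [0.0128 0.0221]
[  0.5657  -0.2983   0.026    0.0305 123.    ] r 0.051 ang -86.8 mind [0.0152 0.04  ]
[ 0.6033 -0.2219  0.027   0.0322 61.    ] r 0.0478 ang 32.2 mind [0.0148 0.0191]
[ 0.596  -0.2834  0.0271  0.0321 74.    ] r 0.0489 ang -47.3 mind [0.0131 0.032 ]
[ 0.609  -0.2565  0.027   0.0304 41.    ] r 0.047 ang -11.2 mind [0.0162 0.0202]
top [ 0.5584 -0.2466] 0.06731306451307412
[ 0.6008 -0.2188  0.0262  0.0332 63.    ] r 0.0507 ang 33.2 mind [0.0158 0.0211]
[ 0.5701 -0.1958  0.027   0.0352 53.    ] r 0.0521 ang 77.0 mind [0.0128 0.0226]
[ 0.5591 -0.2974  0.0261  0.0349 59.    ] r 0.0508 ang -89.1 mind [0.0151 0.0399]
[ 0.5323 -0.2038  0.0266  0.035  55.    ] r 0.0501 ang 121.4 mind [0.0069 0.0259]
[ 0.522  -0.2816  0.0262  0.0326 51.    ] r 0.0505 ang -136.0 mind [0.0108 0.0356]
[ 0.507  -0.242   0.0264  0.0325 59.    ] r 0.0516 ang 174.9 mind [0.0078 0.0362]
[[-0.132   0.0116  0.001  52.    ]
 [-0.12    0.0113  0.0012 58.    ]
 [-0.108   0.0109  0.001  60.    ]
 [-0.096   0.0106  0.0008 64.    ]
 [-0.084   0.0102  0.0007 66.    ]
 [-0.072   0.0099  0.0011 71.    ]
 [-0.06    0.0097  0.0002 71.    ]
 [-0.048   0.0092  0.0009 74.    ]
 [-0.036   0.0093  0.0007 68.    ]] -0.13979469465421623
```

View pics/s10.png

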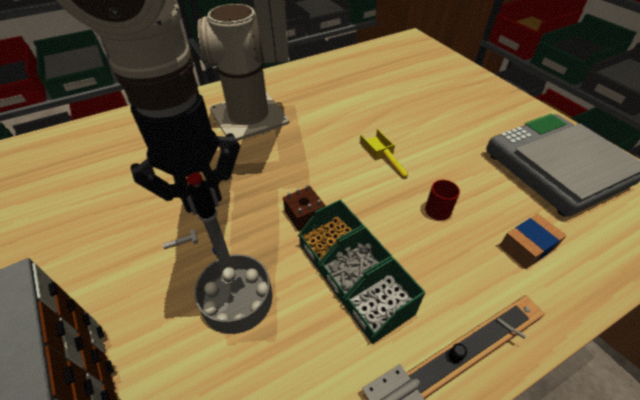

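All eight balls are in the tub, which has moved about 6.5 mm. The baton leans about 1.4°, with the tip roughly 4.5 mm in +x. I'll carry it over the bins with the tip at z≈0.15.

Call:
{"method": "play_rows", "body": {
  "plan": [-0.5, 6, 0, 0, 0, 0, -0.5, 12, 0, 0, 0, 0, -0.5, 20, 0, 0, 0, 0, -0.5, 28, 0, 0, 0, 0, -0.5, 32, 0, 0, 0, 0, -0.5, 32, 0, 0, 0, 0, -0.5, 32, 0, 0, 0, 0, -0.5, 32, 0, 0, 0, 0, -0.5, 32, 0, 0, 0, 0, -0.5, 32, 0, 0, 0, 0, -0.5, 32, 0, 0, 0, 0, -0.5, 32, 0, 0, 0, 0, -0.5, 32, 0, 0, 0, 0, -0.5, 32, 0, 0, 0, 0, -0.5, 30, 0, 0, 0, 0, -0.5, 26, 0, 0, 0, 0, -0.5, 22, 0, 0, 0, 0, -0.5, 16, 0, 0, 0, 0, -0.5, 10, 0, 0, 0, 0, -0.5, 6, 0, 0, 0, 0]
}}

```text
clock: 25.55
eef_pos: [0.5726, 0.2499, 0.2902]
tool_rot: [0.0, 1.0, -0.0, -0.0]
ft_force: [0.8, -1.0, -1.7]
grip_width: 0.0238
```

Call:
{"method": "play_rows", "body": {
  "plan": [0, 0, 0, 0, 0, 0, 0, 0, 0, 0, 0, 0, 0, 0, 0, 0, 0, 0]
}}

```text
clock: 25.92
eef_pos: [0.5727, 0.2491, 0.2904]
tool_rot: [0.001, 1.0, -0.0, 0.0]
ft_force: [-0.3, 0.6, -2.0]
grip_width: 0.0238
```

```bash
cat > tinm.py <<'E'
import sys
from h import *
np.set_printoptions(precision=4,suppress=True)
o,c,W,s,zm=stick("scene",sys.argv[1]);print(o["eef_pos"],o["ft_force"],o["clock"]);print(s,zm)
e=o["eef_pos"]
d=np.hypot(W[...,0]-.5787,W[...,1]-.2505); m=(d<.045)&(W[...,2]>.068)&(W[...,2]<.079)&(d>.02); print("tin scene",circ(W[m][:,:2]))
# tube axis by fixed-radius fit, camera scene
from scipy.optimize import least_squares
for lo,hi in((.138,.11),(.11,.07)):
    q=W[(np.hypot(W[...,0]-e[0]-.004,W[...,1]-e[1])<.03)&(W[...,2]>e[2]-lo)&(W[...,2]<e[2]-hi)]
    r=least_squares(lambda p:np.hypot(q[:,0]-p[0],q[:,1]-p[1])-.010,[e[0],e[1]],loss="soft_l1",f_scale=.001);print("axis",-lo,-hi,r.x,len(q))
cv2.imwrite("pics/%sz.png"%sys.argv[1],cv2.resize(c["frame"][50:250,350:550],None,fx=3,fy=3))
c=bot.camera("top");W=cloud(c)
d=np.hypot(W[...,0]-.5746,W[...,1]-.2508); m=(d<.045)&(W[...,2]>.068)&(W[...,2]<.082)&(d>.02); print("tin top",m.sum(),circ(W[m][:,:2]))
cv2.imwrite("pics/%st.png"%sys.argv[1],cv2.resize(c["frame"][100:240,160:300],None,fx=3,fy=3))
E
python3 tinm.py s11
```

```text
[0.5727 0.2491 0.2904] [-0.3386  0.6435 -2.0321] 25.925
[[-0.132   0.0095 -0.0048 48.    ]
 [-0.12    0.0091 -0.0048 47.    ]
 [-0.108   0.0087 -0.005  52.    ]
 [-0.096   0.0086 -0.0048 49.    ]
 [-0.084   0.0079 -0.0052 53.    ]
 [-0.072   0.0076 -0.0054 56.    ]
 [-0.06    0.0075 -0.0052 61.    ]
 [-0.048   0.007  -0.0054 55.    ]
 [-0.036   0.0067 -0.0054 64.    ]
 [-0.024   0.0054 -0.0076 18.    ]] -0.13934342176494402
tin scene (array([0.5787, 0.2506]), np.float64(0.029258352318514706))
axis -0.138 -0.11 [0.5772 0.2505] 111
axis -0.11 -0.07 [0.5763 0.2503] 177
tin top 75 (array([0.5746, 0.2505]), np.float64(0.029209893945413717))
```

View pics/s11z.png

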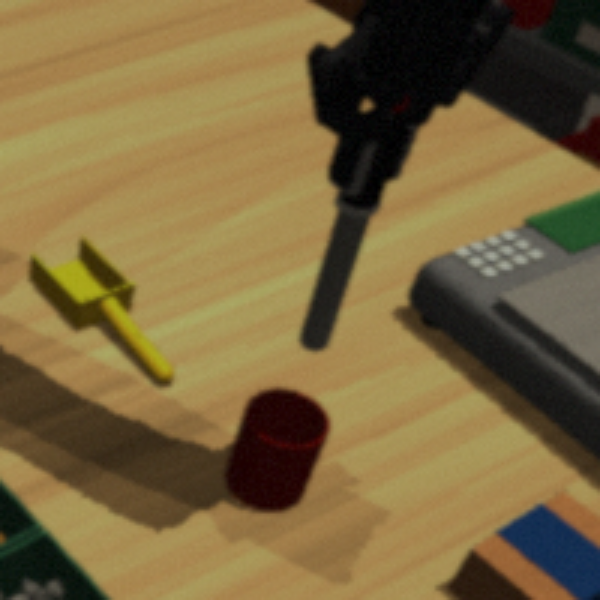

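View pics/s11t.png

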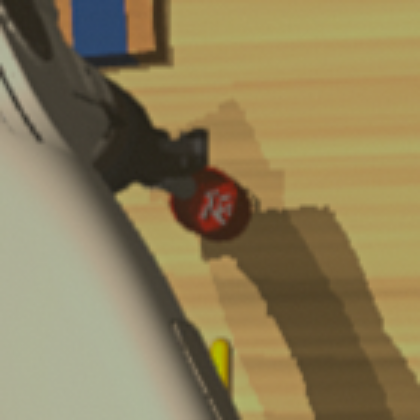

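The tip at zoomed (313,340) hangs above the tin at (280,425). In the scene camera the tip axis is (0.577,0.2505) against the tin's (0.5787,0.2506), a 1.5 mm difference. I'll go down 60 mm.

Call:
{"method": "play_rows", "body": {
  "plan": [-1, 0, 4, 0, 0, 0, 0, 0, 7, 0, 0, 0, 0, 0, 9, 0, 0, 0, 0, 0, 9, 0, 0, 0, 0, 0, 9, 0, 0, 0, 0, 0, 8, 0, 0, 0, 0, 0, 6, 0, 0, 0, 0, 0, 4, 0, 0, 0, 0, 0, 2, 0, 0, 0, 0, 0, 1, 0, 0, 0, 0, 0, 0, 0, 0, 0, 0, 0, 0, 0, 0, 0, 0, 0, 0, 0, 0, 0]
}}

```text
clock: 27.65
eef_pos: [0.5737, 0.2497, 0.2315]
tool_rot: [0.0, 1.0, 0.0, 0.0]
ft_force: [-0.2, 0.1, -1.7]
grip_width: 0.0237
```

```bash
python3 tinm.py s12
python3 - <<'E'
from h import *
r=bot.get_obs();print(r["eef_pos"],r["joint_vel"].round(4))
c=bot.camera("scene");W=cloud(c);e=r["eef_pos"]
p=W[(np.hypot(W[...,0]-e[0]-.004,W[...,1]-e[1])<.022)&(W[...,2]>.079)&(W[...,2]<.15)];print("lowest stick z",np.sort(p[:,2])[:5])
E
```

```text
[0.5737 0.2497 0.2315] [-0.1573  0.0624 -1.6879] 27.65
[[-0.132   0.0094 -0.0044 42.    ]
 [-0.12    0.0091 -0.0048 41.    ]
 [-0.108   0.0092 -0.0052 42.    ]
 [-0.096   0.0085 -0.005  42.    ]
 [-0.084   0.0081 -0.0053 44.    ]
 [-0.072   0.0074 -0.0055 45.    ]
 [-0.06    0.0075 -0.0054 51.    ]
 [-0.048   0.0068 -0.0053 52.    ]
 [-0.036   0.0068 -0.0057 48.    ]] -0.16992966536277035
tin scene (array([0.5787, 0.2505]), np.float64(0.02921980688978192))
axis -0.138 -0.11 [0.5782 0.2512] 99
axis -0.11 -0.07 [0.5774 0.2508] 145
tin top 71 (array([0.5745, 0.2504]), np.float64(0.029111305440377835))
[0.57364132 0.24971354 0.23140705] [ 0.0026  0.0004 -0.0004 -0.0004  0.0008 -0.0016]
lowest stick z [0.09136378 0.09218556 0.09225556 0.09310575 0.09335388]
```

View pics/s12z.png

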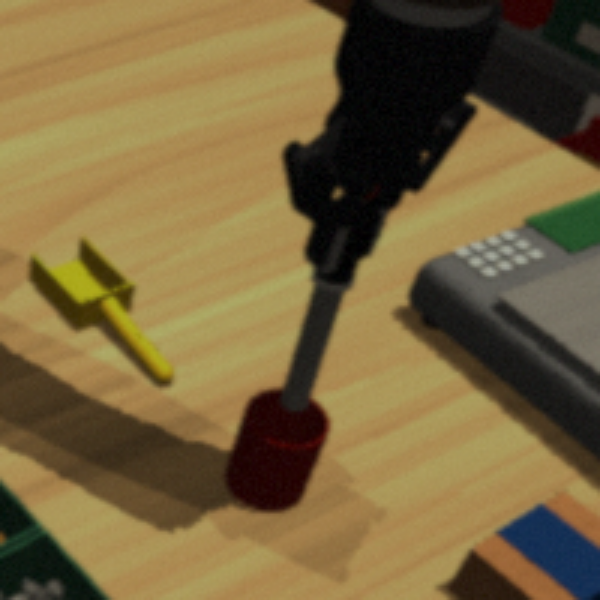

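View pics/s12t.png

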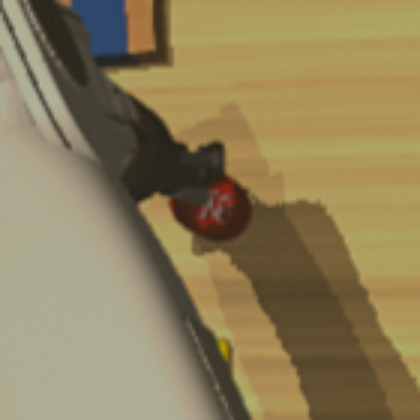

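The tip at zoomed (295,405) sits over the tin's mouth, within about 1 mm of centre and 16 mm above the rim, with nothing touching. I'll let it settle and hand in.

Call:
{"method": "play_rows", "body": {
  "plan": [0, 0, 0, 0, 0, 0, 0, 0, 0, 0, 0, 0, 0, 0, 0, 0, 0, 0, 0, 0, 0, 0, 0, 0]
}}

```text
clock: 28.3
eef_pos: [0.5736, 0.2497, 0.2313]
tool_rot: [0.0, 1.0, -0.0, -0.0]
ft_force: [0.6, -0.2, -0.9]
grip_width: 0.0238
```

Run:
```python
from h import *
o=bot.get_obs();print(o["eef_pos"],o["ft_force"],abs(o["joint_vel"]).max(),o["grip_width"])
c=bot.camera("scene");W=cloud(c);t=np.array([.5628,-.2474]);b=balls(c,W,t);print(len(b),np.hypot(*(b[:,:2]-t).T).round(3))
print(bot.job_done())
```

```text
[0.57359097 0.24970989 0.23128598] [ 0.62590936 -0.16922196 -0.86022984] 0.0019999996262962273 0.023821209628888094
8 [0.05  0.05  0.051 0.052 0.051 0.048 0.049 0.047]
the job is handed in; nothing more can be done
None
```

I drew the baton from its stand, stirred it round among the balls near the tub floor, carried it over the bins and handed the job in at about 28 s. It was still held upright over the red tin. No verdict was reported.

**Final position:** the tip was about 16 mm above the rim and within about 1 mm of the tin's centre by the scene camera. The baton leaned about 1.5° and the arm was still. The tin's measured position had not changed.

**Balls:** all eight were in the tub, 47–52 mm from its centre. I can't tell the balls apart, so their movement rests on following them through the pictures. That showed each one moved about 30° round and 8–10 mm outward, more than 20 mm in all, with the tip still down.

**What was less clean:**
- **Tub shift:** a short stir at a wider radius pushed the tub about 6–7 mm (the limit is 30 mm), so I stopped that lap early.
- **Baton in the grip:** it slipped about 2 mm sideways and tilted slightly while stirring, and I corrected the tip position for this.
- **Camera disagreement:** the two cameras differed by about 4 mm in x. I centred the tip over the tin using the scene camera alone, since the arm mostly hid the baton from the top view.
- **Not measured at the end:** I did not check the scoop and T-bolt positions again. Nothing came near them, and they look unmoved in the pictures.

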